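# Shift the bench gearbox into gear through its L-shaped gate

### The job

Put the bench gearbox into gear: with the fingertips or the outside of the fingers, push its shift knob along the first leg of the L-shaped slot to the corner, then sideways along the second leg fully home to its end, and leave it there. Only push the knob, do not take it between the fingers, and leave the things standing around where they are.

Things in the scene. Friction and masses are not known exactly. Their poses are not given: they have to be found in the camera images.
- gearbox: fixed grey gearbox, foot 190 x 110 mm, level steel gate plate (146 x 121 mm) on top, 66 mm above the bench, with an L-shaped slot. x: along the first leg to the corner (roughly away from the robot); y: along the second leg to its end (roughly left). A lying motor, 62 mm high, sticks out to 156 mm on the -y side, a stub shaft to 102 mm at +x. Origin: centre of its underside
- knob_mid (a point): centre of the shift knob, half-way up, 93 mm above the bench: an upright black cylinder, 24 mm in diameter, 38 mm high, its underside 8 mm over the gate plate, on a 14 mm pin in the slot. It only slides, level: it cannot be lifted or tilted. About 3 N moves it; no spring, it stays where it is left. It can go sideways only within about 2 mm of the far end of the first leg
- knob_top (a point): centre of the knob's top face, 112 mm above the bench
- slot_start (a point): start of the first leg of the 17 mm wide slot, on its centre line, at the plate's top face; below the knob's axis at the neutral end
- slot_corner (a point): corner of the slot (centre line), where the knob's axis stands when pushed to the far end of the first leg
- slot_end (a point): end of the second leg (centre line), where the knob's axis stands when in gear
- shift_along (a joint): travel of the knob along the first leg in m: 0 at the start, 0.055 at the corner; starts at 0 to 0.015
- shift_across (a joint): travel of the knob along the second leg in m: 0 in the first leg, 0.050 at its end; starts at 0
- moist_tin_2: lidded aluminium tin, 64 mm across, 43 mm high, upright just left of the gearbox; loose bystander; origin at the centre of its underside
- cutter_ring_2: steel cutting ring, 62 mm across, 20 mm high, flat on the bench just left of the gearbox; loose bystander; origin at the centre of its underside
- weight_1: round slotted steel weight, 66 mm across, 19 mm high, flat on the bench to the right; loose bystander; origin at the centre of its underside
- grease_tin: round lidded grease tin, 64 mm across, 38 mm high, to the right; loose bystander; origin at the centre of its underside
- load_cap: small metal loading cap, 49 mm across, 24 mm high, to the right; loose bystander; origin at the centre of its underside
- filter_box: flat square carton, 115 x 115 x 30 mm, to the left; loose bystander; origin at the centre of its underside
- wash_bottle: squeeze bottle with bent spout, 202 mm high, back left; loose bystander; origin at the centre of its underside
- steel_can: tall steel can, 113 mm across, 195 mm high, back left; loose bystander; origin at the centre of its underside

How it is judged (in metres and radians):
On the way, in this order (a step that is already met when the one before it is completed fails the run):
1. the knob has been pushed along the first leg to the corner (value of joint shift_along above 0.05 m and value of joint shift_across below 0.02 m).
2. the knob has been pushed along the second leg to its end (value of joint shift_along above 0.05 m and value of joint shift_across above 0.046 m), for 0.2 s.
At the end, for the whole second after the job is handed in: The knob rests at the end of the second leg, within 4 mm of the slot's end and within 5 mm of that leg's centre line, and is still (all of step 2 and velocity of joint shift_along between -0.01 and 0.01 m/s and velocity of joint shift_across between -0.01 and 0.01 m/s); the robot touches nothing.
It fails at once if the knob is taken between the fingers (grasp point within 10 mm of the knob's axis and less than 15 mm above its top) (horizontal distance between the grasp point and knob_top below 0.01 m and z of the grasp point in the frame of knob_top below 0.015 m).
It fails at once if a thing standing around is moved or lifted by more than 15 mm (distance of any of moist_tin_2, cutter_ring_2, weight_1, grease_tin, load_cap, filter_box, wash_bottle, steel_can from where it was at the start of the episode above 0.015 m).
It fails at once if a thing standing around is tipped over (angle between any of moist_tin_2, cutter_ring_2, weight_1, grease_tin, load_cap, filter_box, wash_bottle, steel_can's own z axis and vertical above 0.3 rad).
It also fails if it takes over 43 s, if anything falls off the work surface, if the arm or the gripper's body presses on something with over 40 N, if the wrist force passes 120 N, or if a joint passes its speed limit or range.

### The arm

A 6-joint arm with a two-finger parallel gripper is mounted at the origin on a cart in front of the work surface, level with it; the furniture and walls round the work are solid. World frame = base frame: x ahead of the robot, y to its left, z up, the work surface at z = 0. Lengths are in m, angles in degrees, forces in N, time in s.
With the tool pointing down it reaches from about 0.3 to 0.75 m from the base axis. Payload 8.5 kg.
Tool frame: the origin (TCP) lies at the very end of the fingers, on their centre line; the grasp point (between the pads) lies 19 mm behind it; z points along the fingers, y is the line along which they close (so a half turn about z gives the same grasp; the last joint's range is limited). The gripper opens to 85 mm and grips with 20 to 120 N. Pads are 22 mm wide; open, the fingers measure 114 mm over their backs; the gripper's body (76 mm by 85 mm) begins 54 mm behind the grasp point. The pads swing forward as they close: fully open they stand 13 mm farther back than shut.
Start: joints at [-12.336, 21.807, 74.336, -0, 83.858, -12.336], TCP at [0.55, 0, 0.231] pointing down, gripper open.
Joint ranges: [-178.18, 178.18], [-50.72, 133.34], [12.68, 142.11], [-81.47, 261.47], [9.98, 163.14], [-165.26, 165.26]. Speed limits (degrees/s): [136.94, 136.94, 180, 180, 180, 180].

### API

Orientations are given as a 3x3 rotation matrix whose columns are the frame's x, y, z axes.
In Python, from rig import observe, cams, ticket gives the robot as it stands.
- The arm moves only by the tool move_arm, never from a script. Its arguments are lists of equal length, an entry for each row: "jaw": the finger opening in cm, from 0 to 8.54; "dp": the shift along the tool's x, y, z in cm, a list of three; "turn": the turn, a rotation vector about the tool's x, y, z in rad, a list of three. In form: {"jaw": [jaw, ...], "dp": [[tx, ty, tz], ...], "turn": [[wx, wy, wz], ...]}. A call has 1 to 12 rows; each row shifts and turns the commanded pose from where the row before left it, along the tool's axes as they then stand; what a row does not reach is not made up. A row lasts 1/12 s, in which the tool goes at most 41.7 mm and 7.16 degrees, less where a joint would pass 70% of its speed; a pose out of reach is approached as far as the arm can. A call is refused whole if a number of a shift passes 4.17 or a number of a turn 0.125, either way. A call with a gripper value outside its range is refused whole. The fingers move at their own pace and stop on an object; "force" is the grip in N (left out, the last holds). Time passes only in rows, so rows that do not move let the fingers close. It gives the time, the measured TCP pose, the force, the opening and the grip force at its end, in the units of the state.
- observe(): the state, without advancing time (a new reading comes with each control period).
- cams.get_image(name): name is "scene" or "side" or "wrist"; returns (picture, depth): 420x560x3 uint8, red, green, blue; 420x560 float32, m along the optical axis (not along the pixel's ray), 0 where there is no reading.
- cams.calibration(name): a dict with "vertical_fov" (degrees; the focal length in pixels is half the picture's height over the tangent of half this angle, whatever the lens; pixels are square), "cx", "cy" (the principal point, pixels), "view" (4x4, takes a point from world to camera coordinates); the wrist camera has in their place "tool_from_camera" (4x4, takes a point from camera to tool coordinates, whose origin is the TCP and whose axes are the flange's). Camera axes: x right, y up, looking along -z (the intrinsics and any distortion apply to the point x, -y, -z); pixel columns grow to the right and rows downward; lengths in m; the calibration is good to about 2 mm. A picture is of the moment at which its call begins: read the wrist's pose just before it. calibration takes no time and is no camera call.
- ticket.close_job(): hands the job in; it is judged then, once.
Trained networks look in the newest picture that a camera, given by its name, has taken for a name from the list of things; names that differ only in an ending like _2 or _b are one class to them, and where a whole thing is asked for, a point or a joint stands for the part that bears it (a point fixed in the world has none). Each returns a list of dicts, best first, with "p" (0 to 1); they miss things now and then, are a little off and sometimes report something else, mostly with a low value. They report only what shows in the picture. A call takes as long as a camera call.
- cams.spot_in(camera, query): "box" ([centre column, centre row, width, height] as shares, 0 to 1, of the picture: columns of its width, rows of its height, round what is visible of it).
- cams.outline_of(camera, query): "mask" (420x560 bool, what is visible of it) and "box" ([centre column, centre row, width, height] as shares, 0 to 1, of the picture: columns of its width, rows of its height, round what is visible of it).
- cams.mark_of(camera, query): "location" ([column, row] as shares, 0 to 1, of the picture: columns of its width, rows of its height: a listed point, or the origin of a listed thing).
The state is a dict: "time_s": time; "q": joint angles; "qvel": joint speeds; "joint_efforts": joint torques, N m; "position": TCP position; "tool_rot": TCP orientation; "ft_force": force on the tool from outside, world axes, zero at the start; "wrist_torque": the same for the moment, N m; "grip_width": finger opening in m; "gripper_force": force on a finger pad.
Only numpy, scipy, OpenCV 4.12 (cv2) and the standard library are available. Lean on these libraries where they do the work, as an engineer would, in place of code of your own. Each camera call takes 0.05 s, during which the arm holds its last target. There are 200 camera calls.

## Working session

There is one attempt and no reset: what is moved stays moved. The work goes in short steps, Python scripts to look and compute and a tool call to move; the robot and the scene stay as the last step left them, time stands still between calls to the robot, and variables do not carry over. Pictures are saved under pics/ and viewed, at most 10 in all, crops included, and the job is handed in when it is done.

Besides the shell and the picture viewer there is one more tool, called after ">>>" by a JSON object that holds its "fn" and its "kwargs". move_arm: Moves the arm, as the interface text tells. Its arguments: {"type":"object","properties":{"jaw":{"type":"array","items":{"type":"number"}},"dp":{"type":"array","items":{"type":"array","items":{"type":"number"}}},"turn":{"type":"array","items":{"type":"array","items":{"type":"number"}}},"force":{"type":"number"}},"required":["jaw","dp","turn"]}

```bash
mkdir -p pics; cat > h.py <<'E'
import numpy as np, cv2
from rig import observe, cams, ticket
def pix2w(cam,u,v,z=None,d=None):
    c=cams.calibration(cam); f=210/np.tan(np.radians(c["vertical_fov"]/2))
    r=np.array([(u-c["cx"])/f,-(v-c["cy"])/f,-1.0]); M=np.linalg.inv(c["view"])
    o=M[:3,3]; w=M[:3,:3]@r
    return o+w*(d if z is None else (z-o[2])/w[2])
E
python3 - <<'E'
from h import *
for c in ("scene","side"):
    im,d=cams.get_image(c); cv2.imwrite(f"pics/{c}0.png",im[...,::-1])
    k=cams.calibration(c); print(c,{a:b for a,b in k.items() if a!="view"}, np.linalg.inv(k["view"])[:3,3].round(3))
    for n,z in (("knob_top",.112),("knob_mid",.093),("slot_start",.066),("slot_corner",.066),("slot_end",.066),("gearbox",0),("moist_tin_2",0),("cutter_ring_2",0),("wash_bottle",0),("steel_can",0),("filter_box",0)):
        for m in cams.mark_of(c,n)[:2]:
            u,v=m["location"][0]*560,m["location"][1]*420
            print(n,round(m["p"],2),round(u),round(v),pix2w(c,u,v,z).round(4))
print(observe()["position"],observe()["tool_rot"],observe()["time_s"])
E
```

```text
scene {'vertical_fov': 44.219485477707515, 'cx': 281.82134141832717, 'cy': 204.68890418975153} [-0.408  1.166  0.994]
knob_top 0.73 311 206 [ 0.4383 -0.065   0.112 ]
knob_top 0.56 311 197 [ 0.4697 -0.1118  0.112 ]
knob_mid 0.65 174 284 [0.5144 0.4766 0.093 ]
knob_mid 0.57 308 198 [ 0.4942 -0.1289  0.093 ]
slot_start 0.62 275 240 [0.4512 0.1129 0.066 ]
slot_corner 0.72 298 201 [ 0.5362 -0.1271  0.066 ]
slot_end 0.95 290 209 [ 0.5239 -0.0661  0.066 ]
slot_end 0.41 298 201 [ 0.5346 -0.1283  0.066 ]
gearbox 0.84 300 223 [ 0.5029 -0.0968  0.    ]
moist_tin_2 0.88 274 243 [ 0.5003  0.0564 -0.    ]
moist_tin_2 0.63 174 287 [0.5978 0.4136 0.    ]
cutter_ring_2 0.56 146 312 [0.5776 0.5389 0.    ]
cutter_ring_2 0.5 295 243 [0.4476 0.0111 0.    ]
wash_bottle 0.63 175 286 [0.5989 0.4122 0.    ]
steel_can 0.79 145 313 [0.5751 0.5421 0.    ]
filter_box 0.94 201 330 [0.4051 0.4933 0.    ]
side {'vertical_fov': 54.23358570971344, 'cx': 276.2242409768504, 'cy': 212.7069330361954} [ 0.469 -1.252  1.153]
knob_top 0.57 271 238 [ 0.4979 -0.1411  0.112 ]
knob_mid 0.62 266 239 [ 0.4797 -0.1216  0.093 ]
slot_start 0.93 265 244 [ 0.4785 -0.1211  0.066 ]
slot_corner 0.87 281 244 [ 0.5362 -0.127   0.066 ]
slot_end 0.77 279 233 [ 0.5325 -0.0615  0.066 ]
gearbox 0.95 269 254 [ 0.4912 -0.1121  0.    ]
moist_tin_2 0.57 275 230 [0.5224 0.0283 0.    ]
cutter_ring_2 0.53 258 233 [0.4482 0.0128 0.    ]
cutter_ring_2 0.51 269 234 [0.4937 0.0027 0.    ]
wash_bottle 0.41 291 177 [0.6112 0.4202 0.    ]
filter_box 0.69 254 168 [0.4291 0.4986 0.    ]
[5.49988872e-01 3.10816597e-05 2.31326245e-01] [[-3.35171290e-05  9.99999999e-01  3.10356451e-06]
 [ 9.99999999e-01  3.35170374e-05  2.95147038e-05]
 [ 2.95145998e-05  3.10455376e-06 -1.00000000e+00]] 1.2
```

```bash
python3 - <<'E'
from h import *
im,d=cams.get_image("wrist"); cv2.imwrite("pics/w0.png",im[...,::-1])
k=cams.calibration("wrist"); print(k)
a=cv2.imread("pics/scene0.png")[150:290,200:380]; b=cv2.imread("pics/side0.png")[170:310,190:370]
cv2.imwrite("pics/ab.png",np.hstack([cv2.resize(x,(400,311),interpolation=cv2.INTER_CUBIC) for x in(a,b)]))
E
```

```text
{'vertical_fov': 58.49479712920347, 'cx': 283.77227870985894, 'cy': 212.06644801651362, 'tool_from_camera': array([[-1.42623570e-04,  9.62013821e-01,  2.73000711e-01,
         6.88702483e-02],
       [ 9.99999983e-01,  1.68309279e-04, -7.06675253e-05,
        -6.31351382e-04],
       [-1.13931689e-04,  2.73000697e-01, -9.62013829e-01,
        -1.43946607e-01],
       [ 0.00000000e+00,  0.00000000e+00,  0.00000000e+00,
         1.00000000e+00]])}
```

View pics/w0.png

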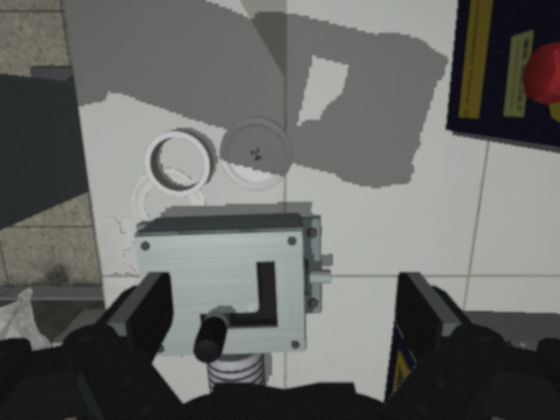

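View pics/ab.png

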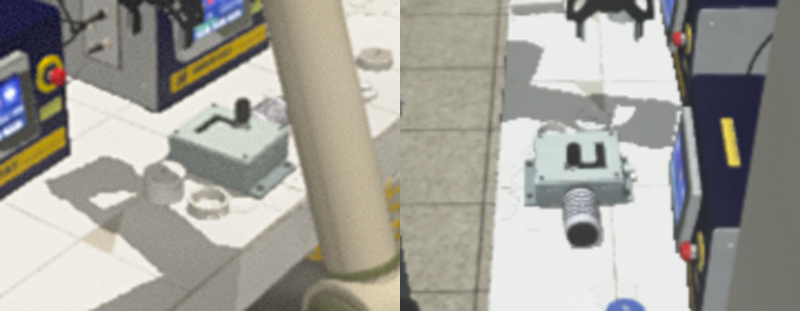

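```bash
cat >> h.py <<'E'
def wp(u,v,z=None,d=None):
    c=cams.calibration("wrist"); s=observe(); f=210/np.tan(np.radians(c["vertical_fov"]/2))
    r=np.array([(u-c["cx"])/f,-(v-c["cy"])/f,-1.0]); T=np.eye(4); T[:3,:3]=s["tool_rot"]; T[:3,3]=s["position"]
    M=T@c["tool_from_camera"]; o=M[:3,3]; w=M[:3,:3]@r
    return o+w*(d if z is None else (z-o[2])/w[2])
def marks(L):
    for n,z in L:
        for m in cams.mark_of("wrist",n)[:2]:
            u,v=m["location"][0]*560,m["location"][1]*420
            print(n,round(m["p"],2),round(u,1),round(v,1),wp(u,v,z).round(4))
E
python3 - <<'E'
from h import *
im,d=cams.get_image("wrist")
marks((("knob_top",.112),("knob_mid",.093),("slot_start",.066),("slot_corner",.066),("slot_end",.066),("gearbox",0),("moist_tin_2",0),("cutter_ring_2",0)))
for u,v in ((145,245),(292,241),(158,345),(295,345),(267,262),(267,318),(208,347),(230,280),(218,318)): print(u,v,d[v,u], wp(u,v,d=d[v,u]).round(4), wp(u,v,.066).round(4))
# knob top face: points at height ~.112
P=np.array([[*wp(u,v,d=d[v,u]),u,v] for v in range(300,380) for u in range(180,245) if d[v,u]>0])
t=P[(abs(P[:,2]-.112)<.004)]; print(len(t),t.mean(0).round(4),t.min(0).round(3),t.max(0).round(3))
# slot: dark pixels within plate
g=im.mean(2)[255:335,190:285]<60
vs,us=np.nonzero(g); 
for v in range(255,335,5):
    r=np.nonzero(im.mean(2)[v,190:285]<60)[0]+190
    if len(r): print(v,r.min(),r.max(),wp(r.min(),v,.066).round(4)[:2],wp(r.max(),v,.066).round(4)[:2])
E
```

```text
knob_top 0.83 205.7 353.0 [ 0.4856 -0.1255  0.112 ]
knob_mid 0.83 211.0 340.1 [ 0.4863 -0.1265  0.093 ]
slot_start 0.94 210.9 318.6 [ 0.4814 -0.1222  0.066 ]
slot_corner 0.68 205.8 354.6 [ 0.4744 -0.1613  0.066 ]
slot_corner 0.56 268.4 317.4 [ 0.535  -0.1209  0.066 ]
slot_end 0.69 263.0 270.1 [ 0.5307 -0.073   0.066 ]
gearbox 0.87 232.8 267.3 [ 0.494  -0.0999  0.    ]
moist_tin_2 0.74 262.1 150.0 [0.5278 0.0265 0.    ]
145 245 0.32597002 [ 0.4288 -0.0477  0.0695] [ 0.4274 -0.049   0.066 ]
292 241 0.3238137 [ 0.5565 -0.0436  0.0706] [ 0.5566 -0.0453  0.066 ]
158 345 0.12741241 [ 0.5066 -0.0094  0.265 ] [ 0.4295 -0.1506  0.066 ]
295 345 0.0 [0.5494 0.0689 0.3753] [ 0.5601 -0.1506  0.066 ]
267 262 0.34791398 [ 0.5338 -0.0707  0.0532] [ 0.5344 -0.0651  0.066 ]
267 318 0.36273298 [ 0.5331 -0.1287  0.0543] [ 0.5337 -0.1215  0.066 ]
208 347 0.3021316 [ 0.4883 -0.1182  0.1143] [ 0.477  -0.1528  0.066 ]
230 280 0.3363766 [ 0.5011 -0.0816  0.0683] [ 0.5008 -0.0827  0.066 ]
218 318 0.33415335 [ 0.4908 -0.1132  0.0796] [ 0.4881 -0.1215  0.066 ]Traceback (most recent call last):
  File "<stdin>", line 6, in <module>
  File "h.py", line 9, in wp
    c=cams.calibration("wrist"); s=observe(); f=210/np.tan(np.radians(c["vertical_fov"]/2))
                                   ~~~~~~~^^
ValueError: time passes only in moves, steps and waits
```

>>> {"fn": "move_arm", "kwargs": {"jaw": [0, 0, 0, 0, 0, 0, 0], "dp": [[-2.5, -2.2, 0], [-2.5, -2.2, 0], [-2.5, -2.2, 0], [-2.5, -2.2, 0], [-2.5, -2.2, 0], [0, 0, 0], [0, 0, 0]], "turn": [[0, 0, 0], [0, 0, 0], [0, 0, 0], [0, 0, 0], [0, 0, 0], [0, 0, 0], [0, 0, 0]]}}

```text
time_s: 2.28
position: [0.4395, -0.126, 0.2316]
tool_rot: [[0.003, 1.0, 0.001], [1.0, -0.003, -0.0], [-0.0, 0.001, -1.0]]
ft_force: [-0.1, 0.6, 0.3]
grip_width: 0.0009
gripper_force: 0.0
```

```bash
python3 - <<'E'
from h import *
im,d=cams.get_image("wrist"); cv2.imwrite("pics/w1.png",im[...,::-1])
marks((("knob_top",.112),("knob_mid",.093),("slot_start",.066),("slot_corner",.066),("slot_end",.066)))
print(observe()["position"])
E
```

```text
knob_top 0.73 350.3 201.4 [ 0.488  -0.1226  0.112 ]
knob_mid 0.79 344.6 196.1 [ 0.487  -0.1228  0.093 ]
slot_start 0.7 333.9 185.4 [ 0.4821 -0.1199  0.066 ]
slot_corner 0.78 396.3 184.7 [ 0.5344 -0.1191  0.066 ]
slot_end 0.77 400.0 125.2 [ 0.5333 -0.0704  0.066 ]
[ 0.44047767 -0.12431592  0.23122361]
```

View pics/w1.png

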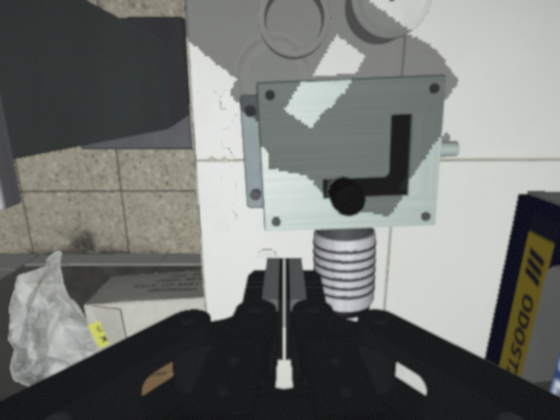

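>>> {"fn": "move_arm", "kwargs": {"jaw": [0, 0, 0, 0, 0, 0, 0], "dp": [[0.2, 0, 2.9], [0, 0, 2.9], [0, 0, 2.9], [0, 0, 2.9], [0, 0, 2.9], [0, 0, 0], [0, 0, 0]], "turn": [[0, 0, 0], [0, 0, 0], [0, 0, 0], [0, 0, 0], [0, 0, 0], [0, 0, 0], [0, 0, 0]]}}

```text
time_s: 3.17
position: [0.44, -0.1225, 0.086]
tool_rot: [[-0.001, 1.0, -0.002], [1.0, 0.001, 0.001], [0.001, -0.002, -1.0]]
ft_force: [0.6, -0.3, -0.5]
grip_width: 0.0
gripper_force: 0.0
```

>>> {"fn": "move_arm", "kwargs": {"jaw": [0, 0, 0, 0, 0, 0, 0, 0, 0, 0, 0], "dp": [[0, 0.6, 0], [0, 0.6, 0], [0, 0.6, 0], [0, 0.6, 0], [0, 0.6, 0], [0, 0.6, 0], [0, 0.6, 0], [0, 0.6, 0], [0, 0.6, 0], [0, 0.6, 0], [0, 0.3, 0]], "turn": [[0, 0, 0], [0, 0, 0], [0, 0, 0], [0, 0, 0], [0, 0, 0], [0, 0, 0], [0, 0, 0], [0, 0, 0], [0, 0, 0], [0, 0, 0], [0, 0, 0]]}}

```text
time_s: 4.08
position: [0.5037, -0.1229, 0.0861]
tool_rot: [[-0.0, 1.0, -0.0], [1.0, 0.0, 0.0], [0.0, -0.0, -1.0]]
ft_force: [-2.1, 1.6, -0.1]
grip_width: 0.0
gripper_force: 0.9
```

>>> {"fn": "move_arm", "kwargs": {"jaw": [0, 0, 0], "dp": [[0, 0.2, 0], [0, 0.2, 0], [0, 0, 0]], "turn": [[0, 0, 0], [0, 0, 0], [0, 0, 0]]}}

```text
time_s: 4.33
position: [0.5072, -0.1231, 0.0862]
tool_rot: [[-0.0, 1.0, 0.0], [1.0, 0.0, -0.0], [-0.0, 0.0, -1.0]]
ft_force: [-0.9, 0.6, 0.1]
grip_width: -0.0001
gripper_force: 0.2
```

>>> {"fn": "move_arm", "kwargs": {"jaw": [0, 0, 0], "dp": [[0, 0.2, 0], [0, 0.2, 0], [0, 0, 0]], "turn": [[0, 0, 0], [0, 0, 0], [0, 0, 0]]}}

```text
time_s: 4.58
position: [0.5101, -0.1229, 0.0862]
tool_rot: [[-0.0, 1.0, -0.003], [1.0, 0.0, 0.0], [0.0, -0.003, -1.0]]
ft_force: [-5.7, 0.7, 2.5]
grip_width: 0.0002
gripper_force: 3.1
```

```bash
python3 - <<'E'
from h import *
im,d=cams.get_image("wrist"); cv2.imwrite("pics/w2.png",im[...,::-1])
marks((("knob_top",.112),("knob_mid",.093),("slot_end",.066)))
E
```

```text
knob_top 0.73 355.7 310.0 [ 0.535  -0.1236  0.112 ]
knob_mid 0.97 349.0 282.7 [ 0.5357 -0.1225  0.093 ]
slot_end 0.62 334.9 149.5 [ 0.5317 -0.0724  0.066 ]
```

View pics/w2.png

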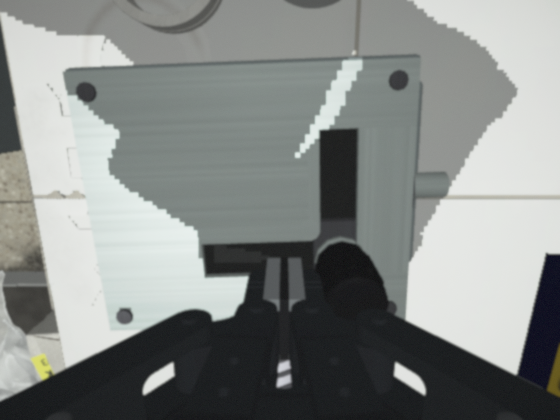

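>>> {"fn": "move_arm", "kwargs": {"jaw": [0, 0, 0], "dp": [[0, 0.2, 0], [0, 0.1, 0], [0, 0, 0]], "turn": [[0, 0, 0], [0, 0, 0], [0, 0, 0]]}}

```text
time_s: 5.03
position: [0.5108, -0.1228, 0.0862]
tool_rot: [[-0.0, 1.0, -0.008], [1.0, 0.0, 0.001], [0.001, -0.008, -1.0]]
ft_force: [-17.5, -1.0, 9.2]
grip_width: -0.0
gripper_force: 9.1
```

>>> {"fn": "move_arm", "kwargs": {"jaw": [0, 0, 0, 0, 0, 0, 0, 0], "dp": [[0, -1.2, 0], [0, -1.2, 0], [-2.4, 0, 0], [-2.4, 0, 0], [0, 2.2, 0], [0, 2.2, 0], [0, 0, 0], [0, 0, 0]], "turn": [[0, 0, 0], [0, 0, 0], [0, 0, 0], [0, 0, 0], [0, 0, 0], [0, 0, 0], [0, 0, 0], [0, 0, 0]]}}

```text
time_s: 5.7
position: [0.5346, -0.1712, 0.0862]
tool_rot: [[-0.0, 1.0, 0.001], [1.0, 0.0, -0.0], [-0.0, 0.001, -1.0]]
ft_force: [-0.1, 1.3, -1.2]
grip_width: 0.0003
gripper_force: 0.0
```

>>> {"fn": "move_arm", "kwargs": {"jaw": [0, 0, 0, 0, 0, 0, 0, 0, 0, 0, 0, 0], "dp": [[0.6, 0, 0], [0.6, 0, 0], [0.6, 0, 0], [0.6, 0, 0], [0.6, 0, 0], [0.6, 0, 0], [0.6, 0, 0], [0.6, 0, 0], [0.6, 0, 0], [0.6, 0, 0], [0.6, 0, 0], [0.4, 0, 0]], "turn": [[0, 0, 0], [0, 0, 0], [0, 0, 0], [0, 0, 0], [0, 0, 0], [0, 0, 0], [0, 0, 0], [0, 0, 0], [0, 0, 0], [0, 0, 0], [0, 0, 0], [0, 0, 0]]}}

```text
time_s: 6.7
position: [0.5339, -0.1002, 0.0863]
tool_rot: [[-0.0, 1.0, -0.0], [1.0, 0.0, 0.0], [0.0, -0.0, -1.0]]
ft_force: [-0.9, -1.9, -0.5]
grip_width: -0.0001
gripper_force: 0.9
```

>>> {"fn": "move_arm", "kwargs": {"jaw": [0, 0, 0, 0], "dp": [[0.2, 0, 0], [0.2, 0, 0], [0.1, 0, 0], [0, 0, 0]], "turn": [[0, 0, 0], [0, 0, 0], [0, 0, 0], [0, 0, 0]]}}

```text
time_s: 7.03
position: [0.5341, -0.0958, 0.0863]
tool_rot: [[0.0, 1.0, 0.0], [1.0, -0.0, 0.0], [0.0, 0.0, -1.0]]
ft_force: [0.3, -0.6, -0.4]
grip_width: 0.0002
gripper_force: 0.0
```

>>> {"fn": "move_arm", "kwargs": {"jaw": [0, 0, 0, 0], "dp": [[0.2, 0, 0], [0.2, 0, 0], [0.1, 0, 0], [0, 0, 0]], "turn": [[0, 0, 0], [0, 0, 0], [0, 0, 0], [0, 0, 0]]}}

```text
time_s: 7.37
position: [0.5343, -0.0937, 0.0864]
tool_rot: [[0.0, 1.0, 0.001], [1.0, -0.0, -0.005], [-0.005, 0.001, -1.0]]
ft_force: [-2.3, -15.3, -3.3]
grip_width: 0.0001
gripper_force: 7.7
```

>>> {"fn": "move_arm", "kwargs": {"jaw": [0, 0, 0, 0, 0, 0, 0, 0, 0, 0, 0, 0], "dp": [[0.1, 0, 0], [0, 0, 0], [0, 0, 0], [0, 0, 0], [-1.0, 0, 0], [-2.0, 0, 0], [-2.0, 0, 0], [0, 0, -3], [0, 0, -3], [0, 0, -3], [0, 0, -3], [0, 0, 0]], "turn": [[0, 0, 0], [0, 0, 0], [0, 0, 0], [0, 0, 0], [0, 0, 0], [0, 0, 0], [0, 0, 0], [0, 0, 0], [0, 0, 0], [0, 0, 0], [0, 0, 0], [0, 0, 0]]}}

```text
time_s: 8.37
position: [0.536, -0.1407, 0.2123]
tool_rot: [[-0.0, 1.0, 0.01], [1.0, 0.0, -0.004], [-0.004, 0.01, -1.0]]
ft_force: [0.7, 0.1, 0.1]
grip_width: 0.0
gripper_force: 0.0
```

```bash
python3 - <<'E'
from h import *
im,d=cams.get_image("wrist"); cv2.imwrite("pics/w3.png",im[...,::-1])
marks((("knob_top",.112),("knob_mid",.093),("slot_end",.066),("slot_corner",.066)))
E
```

```text
knob_top 0.7 277.4 104.2 [ 0.53   -0.0703  0.112 ]
knob_mid 0.89 279.5 104.2 [ 0.5304 -0.0699  0.093 ]
slot_end 0.71 278.6 105.3 [ 0.529  -0.0704  0.066 ]
slot_corner 0.57 280.0 170.7 [ 0.5298 -0.1182  0.066 ]
```

View pics/w3.png

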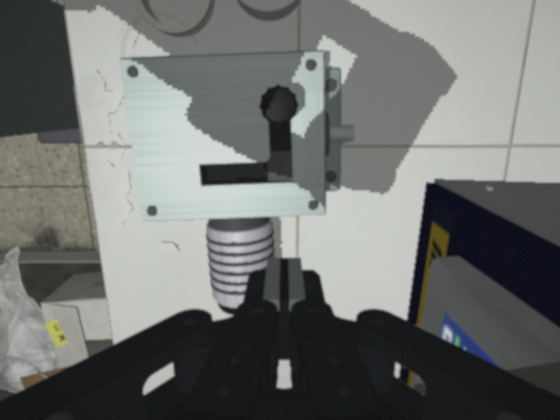

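The picture shows the knob at (279,104), at the end of the second leg. The rest of the slot is empty and the gripper is clear of everything.

```bash
python3 -c "
from rig import ticket
print(ticket.close_job())"
```

```text
the job is handed in; nothing more can be done
None
```

The knob was pushed to the corner and then along the second leg to its hard stop, measured within about 1 mm of the slot's end; the gripper was raised clear with no contact and the job is handed in (no verdict was returned).

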